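# Tip the nuts into the parts box and snap its lid shut

## Robot

A 7-joint arm with a two-finger parallel gripper is mounted at the origin on a cart in front of the work surface, level with it; the furniture and walls round the work are solid. World frame = base frame: x ahead of the robot, y to its left, z up, the work surface at z = 0. Lengths are in m, angles in degrees, forces in N, time in s.
With the tool pointing down it reaches from about 0.4 to 0.925 m from the base axis. Payload 4.1 kg.
Tool frame: the origin (TCP) lies where the fingers leave the gripper's body, on its centre line; the fingertips stand 73 mm ahead of it and the grasp point (between the pads) lies 54 mm ahead of it; z points along the fingers, y is the line along which they close (so a half turn about z gives the same grasp; the last joint's range is limited). The gripper opens to 85 mm and grips with 20 to 120 N. Pads are 22 mm wide; open, the fingers measure 114 mm over their backs; the gripper's body (76 mm by 85 mm) begins 54 mm behind the grasp point. The pads swing forward as they close: fully open they stand 13 mm farther back than shut.
Start: joints at [-75.573, 22.827, 2.584, 88.041, -1.071, 69.15, -2.905], TCP at [0.223, 0.61, 0.304] pointing down, gripper open.
Joint ranges: [-161.44, 161.44], [-28.35, 127.94], [-78.24, 83.42], [0, 140.83], [-78.03, 258.03], [13.02, 114.36], [-168.23, 168.23]. Speed limits (degrees/s): [147.25, 147.25, 180, 180, 180, 180, 180].

## Interface

Orientations are given as [roll, pitch, yaw] about the fixed x, y, z axes, in that order (R = Rz(yaw) Ry(pitch) Rx(roll)).
In Python, from rig import move_to, move_straight, move_j, grip, pause, inverse_kinematics, snapshot, MotionError, close_job, silhouettes, spot_point, get_t, get_joint_positions, get_joint_vel, get_tau, get_tool_pos, get_eef_rot, get_contact_force, get_ft_torque, get_width, get_grasp_force gives the robot as it stands. Calls block until the motion is done:
- move_to(position, orientation): joint-space move of the TCP to a pose.
- move_straight(position, v=0.15, ori=None): straight line of the TCP; ori=None keeps the orientation; v is the mean speed in m/s.
- move_j(angles): joint-space move.
- grip(opening, strength=None): opening from 0.0 (shut) to 1.0 (fully open); strength is the grip in N (None keeps the last); returns when the fingers have stopped.
- pause(seconds).
- inverse_kinematics(position, orientation): joint angles nearest the present ones, or None.
- snapshot(name): name is "scene" or "top" or "wrist"; returns a dict with "color" (480x640x3 uint8, red, green, blue), "intrinsics" (3x3 intrinsics, pixels), "world_to_cam" (4x4, takes a point from world to camera coordinates). Camera axes: x right, y down, z forward; pixel columns grow to the right and rows downward; lengths in m; the calibration is good to about 2 mm. The wrist camera is an equidistant fisheye: a pixel r from the principal point sees the ray r / f radians off the axis. A picture is of the moment at which its call begins. There is no depth.
A pose or a line that the arm cannot do raises MotionError and nothing moves.
- close_job(): hands the job in; it is judged then, once.
Trained networks look in a picture, given as the dict that the camera call returned (one of the last four; its "shot" number tells which), for a name from the list of things; names that differ only in an ending like _2 or _b are one class to them, and where a whole thing is asked for, a point or a joint stands for the part that bears it (a point fixed in the world has none). Each returns a list of dicts, best first, with "conf" (0 to 1); they miss things now and then, are a little off and sometimes report something else, mostly with a low value. They report only what shows in the picture. A call takes as long as a camera call. They do not tell look-alikes from the thing itself.
- silhouettes(picture, target): "pixels" (480x640 bool, what is visible of it).
- spot_point(picture, target): "location" ([x, y, z] in m, in the coordinates of the camera as it stood for that picture, good to about 4 mm: a listed point, or the origin of a listed thing).
Readings, each from a call of its own:
- get_t(): time.
- get_joint_positions(): joint angles.
- get_joint_vel(): joint speeds.
- get_tau(): joint torques, N m.
- get_tool_pos(): TCP position.
- get_eef_rot(): TCP orientation.
- get_contact_force(): force on the tool from outside, world axes, zero at the start.
- get_ft_torque(): the same for the moment, N m.
- get_width(): opening from 0.0 (shut) to 1.0 (fully open).
- get_grasp_force(): force on a finger pad.
Only numpy, scipy, OpenCV 4.12 (cv2) and the standard library are available. Lean on these libraries where they do the work, as an engineer would, in place of code of your own. Each camera call takes 0.05 s, during which the arm holds its last target. There are 200 camera calls.

## Task

Take the small scoop tray by its handle and tip all three nuts out of it into the open parts box. Stand the empty tray upright on the bench again, then swing the box's lid down and press its front edge until the catch snaps and the lid is fully shut.

Things in the scene. Friction and masses are not known exactly. Their poses are not given: they have to be found in the camera images.
- parts_box: grey sheet-steel box fixed to the bench, 120 mm (x) by 110 mm (y), 50 mm high, walls and floor 4 mm, open at the top while the lid is up. Origin: centre of its underside. Its -x side, towards the robot, is the front, with a small sprung roller catch in the middle; its far (+x) top edge carries the lid's hinge, along its y axis, so the open lid stands up at the far side
- box_lid (a joint): angle of the lid, rad: 0 fully shut, 1.57 upright, 1.9 stop; starts at 1.5 to 1.75. The stiff hinge keeps it where it is left (1 to 2 N at the front edge moves it). Near 0.085 the lid's tongue meets the roller and the lid stops, ajar by 11 mm at its front edge; about 5 to 9 N down on that edge takes it past 0.03, whence the catch pulls it shut and holds it
- lid_hinge (a point): point on the lid's hinge axis, at the middle of the box's far top edge, 50.5 mm above the bench. The flat lid plate, 124 mm from this axis to its front edge, 114 mm wide and 6 mm thick, has its inner face in line with the axis; shut, its top is 56.5 mm above the bench
- lid_front (a point): middle of the lid's front (free) edge, on its outer face (the one on top when shut), 124 mm from the hinge axis. A steel tongue 20 mm wide stands out 7 mm beyond the edge and, when shut, hangs 27 mm down in front of the box
- tray_bar (a point): centre of the handle bar of a loose open aluminium scoop tray (130 to 210 g). Flat bar 12 mm thick (tray x), 22 mm high, 64 mm long (tray y), held over the tray's middle by an upright at each end, its centre 64 mm above the tray's underside. Axes are the tray's: x to its open end, z up. It starts on the bench with the open end roughly to the robot's left, towards the box
- tray_mouth (a point): middle of the floor's edge at the tray's open +x end, on the underside: 55 mm ahead of the bar's centre and 64 mm below it. The tray is 110 mm long and 64 mm wide, floor 2.5 mm, walls 22 mm high on the long sides and the back (-x) end, none at this end. The nuts slide out here when this end is dipped beyond 26 to 36 degrees; 45 to 50 empties it promptly
- nut_a_center (a point): plain steel hex nut, 22 mm across flats, 25 mm across corners, 13 mm thick, 50 g; the point is its centre. It starts lying flat in the tray
- nut_b_center (a point): plain steel hex nut, 22 mm across flats, 25 mm across corners, 13 mm thick, 50 g; the point is its centre. It starts lying flat in the tray
- nut_c_center (a point): plain steel hex nut, 22 mm across flats, 25 mm across corners, 13 mm thick, 50 g; the point is its centre. It starts lying flat in the tray
Mind the look-alikes: they are no part of the job. Of the things like the part that bears tray_bar, leave any that is brown, orange or yellow; of the rest the larger one is meant.

How it is judged (in metres and radians):
On the way:
1. all three nuts lie in the parts box while the tray is still tipped (its upright axis more than 0.4 rad from vertical) (x of nut_a_center in the frame of parts_box between -0.058 and 0.058 m and y of nut_a_center in the frame of parts_box between -0.053 and 0.053 m and z of nut_a_center in the frame of parts_box between 0.004 and 0.045 m and x of nut_b_center in the frame of parts_box between -0.058 and 0.058 m and y of nut_b_center in the frame of parts_box between -0.053 and 0.053 m and z of nut_b_center in the frame of parts_box between 0.004 and 0.045 m and x of nut_c_center in the frame of parts_box between -0.058 and 0.058 m and y of nut_c_center in the frame of parts_box between -0.053 and 0.053 m and z of nut_c_center in the frame of parts_box between 0.004 and 0.045 m and angle between tray_bar's own z axis and vertical above 0.4 rad), for 0.1 s.
At the end, for the whole second after the job is handed in: All three nuts lie inside the parts box (centres between its walls and less than 45 mm above its underside); the lid is latched shut (joint under 0.02 rad, about 2.5 mm at the front edge); the tray is at rest standing upright on the bench (within 0.1 rad, bar centre 56 to 72 mm above the bench) (x of nut_a_center in the frame of parts_box between -0.058 and 0.058 m and y of nut_a_center in the frame of parts_box between -0.053 and 0.053 m and z of nut_a_center in the frame of parts_box between 0.004 and 0.045 m and x of nut_b_center in the frame of parts_box between -0.058 and 0.058 m and y of nut_b_center in the frame of parts_box between -0.053 and 0.053 m and z of nut_b_center in the frame of parts_box between 0.004 and 0.045 m and x of nut_c_center in the frame of parts_box between -0.058 and 0.058 m and y of nut_c_center in the frame of parts_box between -0.053 and 0.053 m and z of nut_c_center in the frame of parts_box between 0.004 and 0.045 m and value of joint box_lid below 0.02 rad and angle between tray_bar's own z axis and vertical below 0.1 rad and height (world z) of tray_bar between 0.056 and 0.072 m and linear speed of tray below 0.02 m/s); the robot touches nothing.
It also fails if it takes over 58 s, if anything falls off the work surface, if the arm or the gripper's body presses on something with over 40 N, if the wrist force passes 120 N, or if a joint passes its speed limit or range.

## Working session

There is one attempt and no reset: what is moved stays moved. The work goes in short steps, each a Python script; the robot and the scene stay as the last script left them, time stands still between calls to the robot, and variables do not carry over. Pictures are saved under pics/ and viewed, at most 10 in all, crops included, and the job is handed in when it is done.

```bash
mkdir -p pics
cat > h.py <<'E'
from rig import *
import numpy as np, cv2
from scipy.spatial.transform import Rotation as R
def save(p,n): cv2.imwrite('pics/'+n,p["color"][:,:,::-1])
def w(p,l): return (np.linalg.inv(p["world_to_cam"])@np.r_[l,1])[:3]
def pix(p,X):
    c=p["world_to_cam"]@np.r_[X,1]; q=p["intrinsics"]@c[:3]; return (q[:2]/q[2]).round()
def spots(p,names):
    for n in names:
        for d in spot_point(p,n)[:5]:
            X=w(p,d["location"]); print(n,round(d["conf"],2),X.round(4),pix(p,X))
E
python3 - <<'E'
from h import *
a=snapshot("scene");b=snapshot("top")
N=["parts_box","lid_hinge","lid_front","tray_bar","tray_mouth","nut_a_center"]
for p,n in((a,"s"),(b,"t")): print(n); save(p,n+".png"); spots(p,N)
print(get_t(),get_tool_pos(),get_eef_rot())
cv2.imwrite("pics/both.png",cv2.resize(np.vstack([a["color"],b["color"]])[:,:,::-1],(400,600)))
E
```

```text
s
parts_box 0.85 [ 4.928e-01  5.070e-02 -2.000e-04] [271. 251.]
lid_hinge 0.67 [0.5486 0.0724 0.049 ] [288. 220.]
lid_front 0.84 [0.5489 0.0731 0.1763] [284. 174.]
tray_bar 0.83 [0.6139 0.2477 0.0611] [279. 167.]
tray_bar 0.61 [ 0.4074 -0.2984  0.0504] [313. 383.]
tray_bar 0.6 [ 0.5423 -0.1308  0.0401] [332. 285.]
tray_bar 0.56 [0.7068 0.0547 0.0627] [352. 197.]
tray_bar 0.55 [ 0.4208 -0.142   0.0622] [278. 308.]
tray_mouth 0.91 [0.5604 0.2226 0.0018] [266. 198.]
tray_mouth 0.81 [ 0.4394 -0.2745 -0.0012] [323. 378.]
tray_mouth 0.79 [ 0.5117 -0.1164 -0.0011] [315. 300.]
tray_mouth 0.75 [ 0.4371 -0.0919 -0.0026] [276. 306.]
tray_mouth 0.58 [0.7518 0.0264 0.0028] [373. 217.]
nut_a_center 0.58 [ 0.3991 -0.1771  0.0074] [278. 344.]
t
parts_box 0.86 [0.4963 0.0508 0.0023] [294. 263.]
lid_hinge 0.83 [0.5533 0.0738 0.0538] [281. 235.]
lid_front 0.69 [0.5532 0.0706 0.1695] [275. 230.]
tray_bar 0.92 [ 0.4254 -0.1431  0.0606] [387. 297.]
tray_bar 0.92 [ 0.547  -0.1306  0.0432] [380. 238.]
tray_bar 0.9 [0.6126 0.2434 0.0631] [198. 207.]
tray_bar 0.69 [ 0.4099 -0.2983  0.0483] [463. 304.]
tray_mouth 0.72 [ 5.085e-01 -1.126e-01  1.000e-04] [370. 257.]
tray_mouth 0.66 [0.7579 0.0281 0.0036] [304. 144.]
tray_mouth 0.63 [ 0.5659  0.2246 -0.001 ] [215. 232.]
tray_mouth 0.62 [ 0.4361 -0.0928 -0.0041] [361. 291.]
nut_a_center 0.46 [ 0.4001 -0.1748  0.0096] [400. 308.]
0.7 [0.2233215  0.61047319 0.30401075] [ 1.79986963e+02 -1.70871995e-03  1.59906309e+02]
```

View pics/s.png

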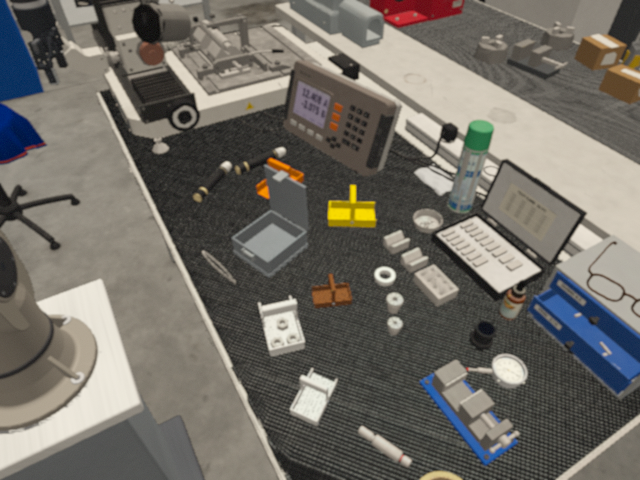

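View pics/t.png

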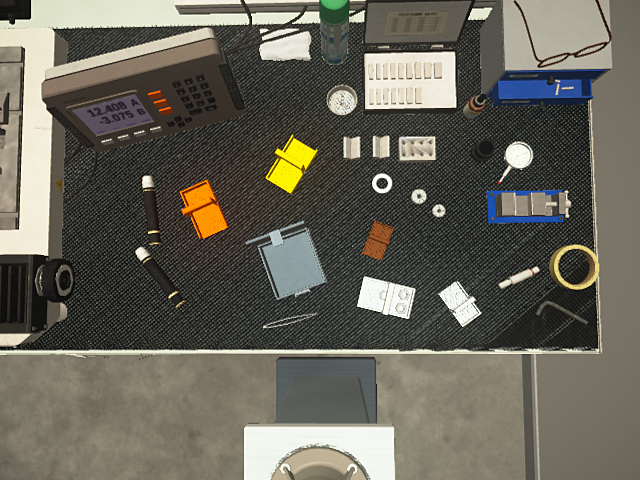

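Tray candidates (scene pixels): orange (279,167), yellow (352,197), brown (332,285), large white/aluminium holding nuts (278,308), small white (313,383). Colour rules out the first three. Of the two pale ones, the larger at (278,308), top (387,297), holds the nuts, so it is the one meant. The box is at top (294,263) with its lid up at (275,230). I'll confirm with a wrist close-up.

Run:
```python
from h import *
print(get_t())
move_to([0.42,-0.10,0.30],[180,0,165])
print(get_t(),get_joint_positions())
p=snapshot("wrist"); save(p,"w.png")
spots(p,["parts_box","lid_hinge","lid_front","tray_bar","tray_mouth","nut_a_center"])
s=snapshot("scene")["color"][260:440,210:390]
cv2.imwrite("pics/m.png",cv2.resize(np.hstack([cv2.resize(s[:,:,::-1],(480,480)),p["color"][:,:,::-1]]),(800,343)))
```

```text
0.7
3.3083 [-48.30821681  -1.33743218  55.81087755 117.31167591   1.25360868
  63.42503038  82.02745822]
lid_hinge 0.72 [0.5541 0.0759 0.0491] [533. 304.]
lid_hinge 0.54 [ 0.401  -0.1797  0.0065] [233. 209.]
lid_front 0.87 [0.5507 0.0701 0.171 ] [632. 386.]
tray_bar 0.95 [ 0.5476 -0.1268  0.0449] [323. 344.]
tray_bar 0.92 [ 0.4067 -0.2993  0.0554] [ 96. 259.]
tray_bar 0.62 [0.7132 0.0543 0.0658] [537. 455.]
tray_bar 0.61 [ 0.4267 -0.1444  0.0648] [267. 240.]
tray_bar 0.59 [0.6151 0.246  0.06  ] [732. 324.]
tray_mouth 0.96 [ 0.4435 -0.2742 -0.0005] [162. 268.]
tray_mouth 0.82 [ 0.5676  0.2243 -0.0007] [650. 261.]
tray_mouth 0.78 [ 0.4387 -0.0935 -0.0018] [326. 221.]
tray_mouth 0.65 [ 5.105e-01 -1.145e-01  2.000e-04] [324. 289.]
nut_a_center 0.86 [ 0.3971 -0.1764  0.0115] [234. 205.]
```

View pics/m.png

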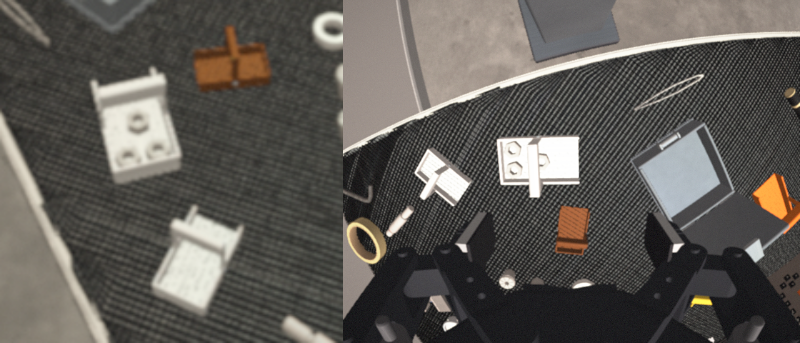

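The close-up confirms it: the large white tray at wrist-crop (538,160) holds three nuts, the brown one is at (573,230), and the small white one is empty at (443,178). Next I check reachability of the pour before grasping.

```bash
cat >> h.py <<'E'
BOX=np.array([.4945,.0508,0]); BY=22.0
BAR=np.array([.4243,-.1432,.064]); H0=75.6
def b2w(v): return BOX+R.from_euler('z',BY,degrees=True).apply(v)
def tool(bar,h,th,flip):
    Rt=R.from_euler('z',h,degrees=True)*R.from_euler('y',th,degrees=True)
    Rg=Rt*R.from_euler('z',90 if flip else -90,degrees=True)*R.from_euler('x',180,degrees=True)
    tcp=np.asarray(bar)+Rt.apply([0,0,.054])
    return tcp,Rg.as_euler('xyz',degrees=True)
def pour(mouth,h,th,flip):
    Rt=R.from_euler('z',h,degrees=True)*R.from_euler('y',th,degrees=True)
    return tool(np.asarray(mouth)+Rt.apply([-.055,0,.064]),h,th,flip)
E
python3 - <<'E'
from h import *
for flip in(1,0):
    q=inverse_kinematics(*tool(BAR,H0,0,flip)); print(flip,"grasp",None if q is None else np.round(q))
    for h in(75,95,112,130):
        for th in(0,20,50):
            q=inverse_kinematics(*pour(b2w([-.012,-.03,.058 if th else .085]),h,th,flip)); print(h,th,None if q is None else np.round(q))
E
```

```text
1 grasp [-29.  25.  51. 126. -30.  42. 118.]
75 0 [-48.  20.  56. 118. -21.  53.  95.]
75 20 [-54.  26.  48. 114.  -1.  56.  68.]
75 50 [-56.  40.  36. 103.  17.  75.  46.]
95 0 [-48.  23.  58. 116. -24.  54. 118.]
95 20 [-57.  23.  50. 117.   4.  49.  83.]
95 50 [-61.  33.  34. 114.  31.  64.  47.]
112 0 [-45.  24.  55. 114. -24.  55. 134.]
112 20 [-58.  20.  50. 120.   6.  42.  97.]
112 50 [-64.  26.  31. 123.  44.  56.  45.]
130 0 [-40.  23.  48. 112. -21.  54. 148.]
130 20 [-58.  17.  49. 123.   8.  36. 113.]
130 50 [-64.  19.  28. 134.  63.  48.  41.]
0 grasp [-39.  35.  67. 126. -46.  49. -47.]
75 0 [-57.  30.  73. 118. -34.  58. -72.]
75 20 [-67.  41.  73. 114. -23.  58. -89.]
75 50 [ -74.   62.   72.  104.  -12.   72. -104.]
95 0 [-53.  29.  68. 116. -33.  57. -54.]
95 20 [ -47.   19.   37.  117.   11.   50. -104.]
95 50 [ -21.   29.  -17.  113.   49.   80. -150.]
112 0 [-52.  31.  67. 114. -33.  58. -37.]
112 20 [-49.  17.  39. 120.  13.  43. -90.]
112 50 [ -10.   26.  -34.  122.   62.   77. -149.]
130 0 [-51.  31.  64. 112. -33.  58. -21.]
130 20 [-55.  16.  45. 123.  11.  36. -70.]
130 50 [  21.   35.  -73.  132.   81.   88. -148.]
```

Run:
```python
from h import *
up=np.array([0,0,.10])
p,o=tool(BAR+up,H0,0,1); move_to(p,o)
p,o=tool(BAR,H0,0,1); move_straight(p,.12)
grip(0,60); print("w",get_width(),get_grasp_force(),get_contact_force())
move_straight(p+up,.12)
print(get_t(),get_contact_force(),get_width())
p=snapshot("wrist"); save(p,"g.png")
s=snapshot("scene"); spots(s,["tray_bar","tray_mouth"])
print(tool(BAR+up,H0,0,1), get_tool_pos())
cv2.imwrite("pics/g2.png",np.hstack([cv2.resize(s["color"][200:380,180:360],(400,400)),cv2.resize(p["color"],(400,400))])[:,:,::-1])
```

```text
w 0.1312144935300264 59.29085612297058 [-0.46566425  0.35398048  4.32936816]
6.8083 [ 0.11228196 -0.19971203 -3.26545862] 0.12975829052161245
tray_bar 0.93 [0.7085 0.0567 0.0618] [352. 197.]
tray_bar 0.81 [ 0.4096 -0.298   0.0472] [314. 383.]
tray_bar 0.69 [ 0.5437 -0.1292  0.0401] [332. 285.]
tray_bar 0.67 [ 0.4241 -0.1411  0.1607] [275. 271.]
tray_bar 0.66 [0.6146 0.2482 0.0624] [279. 166.]
tray_mouth 0.94 [ 0.4418 -0.2744 -0.0036] [324. 378.]
tray_mouth 0.88 [ 0.4314 -0.0897  0.0962] [269. 274.]
tray_mouth 0.88 [0.7505 0.0269 0.0017] [373. 218.]
tray_mouth 0.79 [ 0.512  -0.1181 -0.0021] [315. 300.]
(array([ 0.4243, -0.1432,  0.218 ]), array([180. ,   0. , 165.6])) [ 0.42386125 -0.14319066  0.21741563]
```

View pics/g2.png

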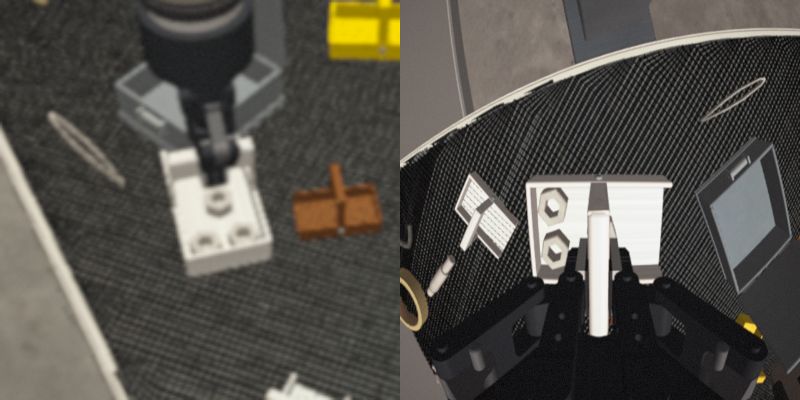

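The tray is held square, with all three nuts in it (3.3 N ≈ 330 g). Now I pour.

Run:
```python
from h import *
H=110
for m,th,v in(([-.012,-.03,.115],0,.15),([-.012,-.03,.09],18,.1),([-.012,-.03,.06],26,.08),([-.012,-.03,.056],36,.08),([-.012,-.03,.056],44,.08),([-.012,-.03,.056],51,.08)):
    p,o=pour(b2w(m),H,th,1); move_straight(p,v,ori=o)
    print(th,get_t(),get_contact_force().round(2) if hasattr(get_contact_force(),'round') else get_contact_force())
pause(.6)
print(get_contact_force())
s=snapshot("scene");t=snapshot("top");spots(t,["nut_a_center"]);spots(s,["nut_a_center"])
cv2.imwrite("pics/p.png",np.hstack([cv2.resize(s["color"][140:320,180:360],(400,400)),cv2.resize(t["color"][180:340,220:380],(400,400))])[:,:,::-1])
```

```text
0 8.1083 [ 0.07 -0.84 -2.73]
18 8.675 [ 0.26 -0.9  -1.97]
26 9.25 [ 0.89 -0.57 -2.52]
36 9.6917 [-0.52 -0.33 -3.6 ]
44 10.0667 [-0.55 -0.13 -0.63]
51 10.4167 [ 0.47 -1.38 -1.16]
[-1.0996324   0.62380378 -1.86022439]
nut_a_center 0.6 [0.4526 0.0505 0.0145] [294. 284.]
```

View pics/p.png

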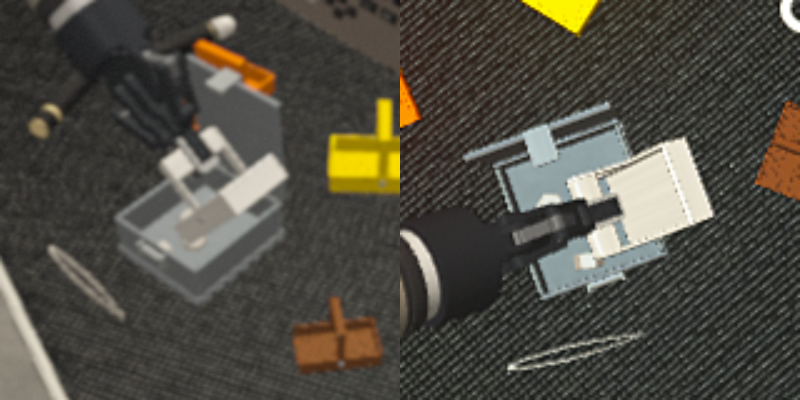

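Run:
```python
from h import *
p,o=pour(b2w([-.012,-.045,.10]),110,51,1); move_straight(p,.12)
pause(.3); print(get_t(),get_contact_force())
s=snapshot("wrist");spots(s,["nut_a_center"])
p,o=pour(b2w([-.012,-.10,.12]),110,40,1); move_straight(p,.12,ori=o)
t=snapshot("top");spots(t,["nut_a_center"])
cv2.imwrite("pics/q.png",np.hstack([cv2.resize(s["color"],(400,400)),cv2.resize(t["color"][180:340,220:380],(400,400))])[:,:,::-1])
```

```text
12.05 [ 0.73630026 -0.03973414 -1.5911832 ]
nut_a_center 0.57 [0.4518 0.0477 0.0135] [609. 207.]
```

View pics/q.png

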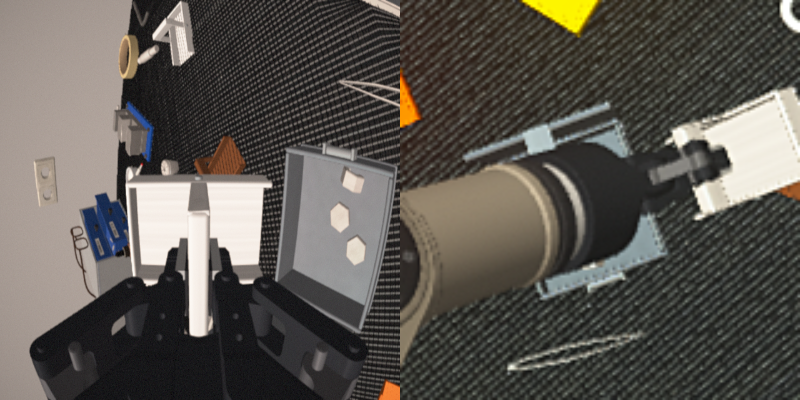

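All three nuts lie in the box and the tray is empty. I set it back down where it stood, then go for the lid.

```bash
cat >> h.py <<'E'
def lid(phi,r=.105,gap=0,h=112,flip=1):
    n=np.array([np.sin(phi),0,np.cos(phi)])
    t=np.array([.06,0,.0505])+r*np.array([-np.cos(phi),0,np.sin(phi)])+(.006+.011*np.sin(phi)+gap)*n
    P=b2w(t); return tool(P+[0,0,.019],h,0,flip)
E
python3 - <<'E'
from h import *
up=np.array([0,0,.08])
p,o=tool(BAR+up,H0,0,1); move_straight(p,.15,ori=o)
p,o=tool(BAR+[0,0,.004],H0,0,1); move_straight(p,.12)
for k in range(8):
    p=p-[0,0,.001]; move_straight(p,.05); f=get_contact_force()[2]
    if f>0.5: break
print(get_t(),k,f); grip(1.0); 
move_straight(p+up,.15); grip(0,40)
print(get_t(),[(h,f,ph,q if q is None else np.round(q)) for h in(112,95) for f in(0,1) for ph in(1.8,1.57,.8,.1) for q in[inverse_kinematics(*lid(ph,h=h,flip=f))]])
s=snapshot("scene"); spots(s,["lid_front","lid_hinge","tray_bar"])
t=snapshot("top"); spots(t,["lid_front","lid_hinge","parts_box"])
E
```

```text
16.1 3 3.5846816197187477
18.2583 [(112, 0, 1.8, array([-62.,  52.,  82., 102., -53.,  76., -35.])), (112, 0, 1.57, array([-64.,  49.,  82., 105., -51.,  74., -35.])), (112, 0, 0.8, array([-69.,  42.,  83., 116., -46.,  66., -33.])), (112, 0, 0.1, array([-67.,  47.,  81., 124., -56.,  62., -23.])), (112, 1, 1.8, array([-45.,  27.,  42., 102., -21.,  59., 118.])), (112, 1, 1.57, array([-47.,  24.,  44., 105., -20.,  59., 118.])), (112, 1, 0.8, array([-51.,  18.,  48., 116., -16.,  53., 118.])), (112, 1, 0.1, array([-46.,  20.,  43., 124., -20.,  43., 122.])), (95, 0, 1.8, array([-62.,  53.,  83., 102., -54.,  77., -52.])), (95, 0, 1.57, array([-64.,  50.,  83., 105., -52.,  75., -52.])), (95, 0, 0.8, array([-69.,  42.,  83., 116., -47.,  66., -50.])), (95, 0, 0.1, array([-68.,  49.,  83., 124., -57.,  63., -39.])), (95, 1, 1.8, array([-47.,  28.,  46., 102., -23.,  60., 103.])), (95, 1, 1.57, array([-49.,  26.,  48., 105., -22.,  59., 103.])), (95, 1, 0.8, array([-53.,  19.,  51., 116., -18.,  53., 102.])), (95, 1, 0.1, array([-49.,  21.,  47., 124., -22.,  43., 107.]))]
lid_front 0.78 [0.5518 0.0736 0.1754] [285. 174.]
lid_front 0.25 [0.5493 0.0723 0.0501] [288. 220.]
lid_hinge 0.72 [0.5495 0.0723 0.0493] [288. 220.]
tray_bar 0.78 [ 0.408  -0.3009  0.0492] [314. 384.]
tray_bar 0.78 [ 0.5414 -0.129   0.0424] [331. 284.]
tray_bar 0.65 [ 0.4217 -0.1393  0.0616] [278. 306.]
tray_bar 0.61 [0.6138 0.2483 0.0645] [279. 165.]
tray_bar 0.6 [0.7079 0.0573 0.0644] [352. 196.]
lid_front 0.55 [0.5546 0.0717 0.1756] [274. 229.]
lid_hinge 0.92 [0.5514 0.0734 0.0545] [281. 236.]
lid_hinge 0.45 [ 0.4229 -0.142   0.0645] [387. 298.]
parts_box 0.57 [4.963e-01 5.310e-02 3.000e-04] [293. 263.]
```

Run:
```python
from h import *
a=get_tool_pos(); move_straight([a[0],a[1],.33],.2)
p,o=lid(1.57,gap=.035)
move_to([p[0],p[1],.33],o)
move_straight(p,.15); print(get_t(),p,get_contact_force())
for ph in np.arange(1.57,.16,-.14):
    p,o=lid(ph,r=.105); move_straight(p,.12); print(round(ph,2),round(get_t(),2),np.round(get_contact_force(),1))
s=snapshot("scene"); save(s,"l.png"); spots(s,["lid_front"])
cv2.imwrite("pics/l2.png",cv2.resize(s["color"][140:320,180:360],(500,500))[:,:,::-1])
```

```text
21.4167 [0.59826705 0.09272461 0.22854138] [0.22223088 0.27717996 0.70074504]
1.57 21.86 [-0.1  0.6  0.4]
1.43 22.13 [-0.  -0.   0.1]
1.29 22.41 [-0.1  0.6  0.1]
1.15 22.68 [ 0.1 -0.4 -0.1]
1.01 22.97 [-0.  1. -0.]
0.87 23.25 [-1.2 -0.2 -0.6]
0.73 23.53 [-0.7 -0.5 -0.1]
0.59 23.82 [ 0.2 -0.5  0.4]
0.45 24.1 [ 0.7  0.1 -0. ]
0.31 24.38 [-0.4 -0.   0.1]
0.17 24.67 [-0.5 -0.   1.3]
lid_front 0.86 [0.4363 0.0303 0.0773] [247. 241.]
```

View pics/l2.png

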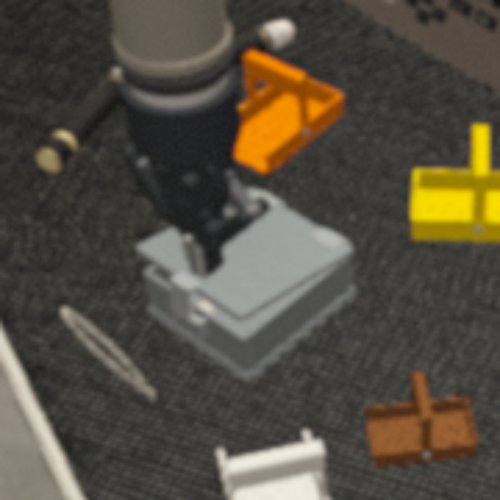

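The lid has followed and is nearly down (front edge at crop (195,290)). Next I press near the front edge until it snaps.

Run:
```python
from h import *
p,o=lid(.17,r=.114); move_straight(p,.08)
z=p[2]; fs=[]
while z>.1195:
    z-=.002; move_straight([p[0],p[1],z],.04); f=get_contact_force(); fs.append((round(z-.073,4),round(get_tool_pos()[2]-.073,4),round(f[2],1)))
    if f[2]>25: break
print(fs,get_t())
p=get_tool_pos(); move_straight([p[0],p[1],.22],.15)
s=snapshot("scene"); spots(s,["lid_front","lid_hinge","tray_bar"]); print(get_t())
cv2.imwrite("pics/f.png",cv2.resize(s["color"][180:360,200:380],(500,500))[:,:,::-1])
```

```text
[(np.float64(0.0755), np.float64(0.0755), np.float64(0.4)), (np.float64(0.0735), np.float64(0.0734), np.float64(-0.4)), (np.float64(0.0715), np.float64(0.0714), np.float64(0.1)), (np.float64(0.0695), np.float64(0.0694), np.float64(-0.6)), (np.float64(0.0675), np.float64(0.0674), np.float64(-0.4)), (np.float64(0.0655), np.float64(0.0657), np.float64(2.8)), (np.float64(0.0635), np.float64(0.0636), np.float64(2.7)), (np.float64(0.0615), np.float64(0.0613), np.float64(-0.7)), (np.float64(0.0595), np.float64(0.0594), np.float64(-0.4)), (np.float64(0.0575), np.float64(0.0574), np.float64(-0.5)), (np.float64(0.0555), np.float64(0.0558), np.float64(5.5)), (np.float64(0.0535), np.float64(0.0553), np.float64(25.6))] 28.025
lid_front 0.98 [0.4327 0.0335 0.0558] [246. 248.]
lid_hinge 0.66 [0.5485 0.0711 0.0518] [288. 220.]
tray_bar 0.79 [ 0.4064 -0.2977  0.048 ] [313. 384.]
tray_bar 0.7 [ 0.5403 -0.1304  0.0397] [331. 286.]
tray_bar 0.65 [0.7082 0.0549 0.0618] [352. 197.]
tray_bar 0.62 [ 0.4215 -0.137   0.0606] [277. 306.]
tray_bar 0.58 [0.6146 0.2471 0.0617] [279. 167.]
29.0
```

View pics/f.png

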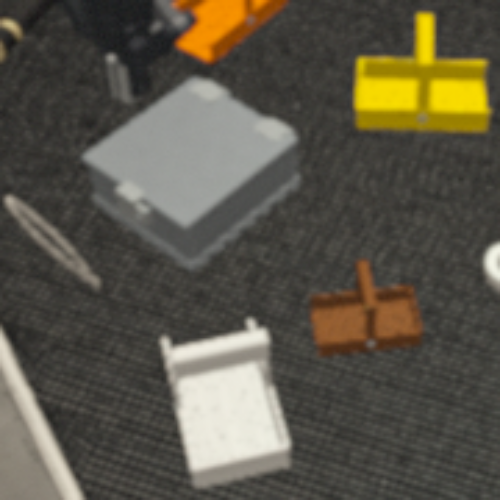

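The lid is flat and shut: it snapped at 0.063, then went solid at 0.0555, with its front edge at z = 0.056. The tray stands empty and upright, and the robot is clear of everything.

```bash
python3 -c "
from rig import *
print(close_job())"
```

```text
the job is handed in; nothing more can be done
None
```

The job is handed in at about 29 s: all three nuts are in the box, the empty tray is standing upright on the bench, and the lid is snapped shut; the rig returned no verdict.

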